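# Open the bench power console by its hidden press catch

### The job

Open the flap of the bench power console so that the sockets can be reached. Run a fingertip along the front edge of the shut flap until you feel the finger notch, press the catch down inside the notch so that the flap springs ajar, then push the flap up with the fingertip until it stands upright, and leave it standing open. Use fingertips only and a light touch: nothing is to be gripped or picked up, and leave the things on the bench in front of the console where they are.

Things in the scene. Friction and masses are not known exactly. Their poses are not given: they have to be found in the camera images.
- rail: Dark steel rail fixed on the bench: 860 mm long (its y), 100 deep, 12 high; origin mid-underside, x away from the robot. On it is clamped the power console, a plain aluminium trunk 612 mm long, 130 deep (rail x -65 to +65), flat top 82 mm above the bench, parallel to the rail but slid along it by up to 110 mm either way. Nearly all its top is one hinged flap, a 3 mm sheet.
- edge_line (a point): Point of the rail's frame at rail x = -64 mm, y = 0, 82 mm above the bench: on the line of the flap's front top edge, which runs along rail y with a lip turned down to 12 mm below it. The finger notch lies in the middle of the flap, so its centre is up to 110 mm either side of this point along rail y. It is 60 mm wide along the edge, runs 26 mm back from it and is open to the front.
- hinge_line (a point): Point of the rail's frame at rail x = +45 mm, y = 0, 76 mm above the bench: on the flap's hinge line, which runs along rail y, 6 mm below the flap's top face. The front edge is 109 mm ahead of it. Under the flap, 4 mm behind the notch, a steel strike 30 mm wide hangs to 22 mm below the flap's top face and swings up with it.
- flap (a joint): Flap hinge, rad: 0 shut and latched, about 0.7 sprung ajar (front edge 70 mm up), 1.57 upright, stop 1.75. Shut, it rests on a spring: pressing the front edge with 4 to 10 N sinks it up to 3 mm; it cannot be raised. Once unlatched a kicker raises it at once, gently, or until it meets the hand over it. Its stiff hinge holds it wherever it is left; 3 to 8 N at the front edge swings it up.
- catch (a joint): Press key of the catch, m: 0 out, 0.006 fully down; it moves straight down. A grey plate in the notch, 52 mm wide and 21 deep (rail x -64.5 to -43.5 mm), its flat top 8 mm below the flap's top, 74 mm above the bench unpressed. It starts to move at about 2.6 N and takes about 6 N fully down; the flap is unlatched at about 0.0035. It springs back when let go.
- micrometer_stand: bystander: grey micrometer in a small cast stand, base 100 x 70 mm, about 100 mm high, origin at the middle of the base's underside
- setting_ring: bystander: plain steel setting ring, 64 mm outside, 30 mm bore, 22 mm high, origin at the centre of its underside
- oil_jar: bystander: small white jar with a red cap, 42 mm across, 55 mm high, origin at the centre of its underside
- caliper_case: bystander: flat black calliper case, 85 x 180 mm, 22 mm high, origin at the middle of its underside

How it is judged:
By the outcome, as a careful person would: the job done as asked, in the order asked, and still so for the second after the job is handed in, with the robot touching nothing.
It also fails if it takes over 70 s, if anything falls off the work surface, if the arm or the gripper's body presses on something with over 40 N, if the wrist force passes 120 N, or if a joint passes its speed limit or range.

### The arm

A 6-joint arm with a two-finger parallel gripper is mounted at the origin on the work surface. World frame = base frame: x ahead of the robot, y to its left, z up, the work surface at z = 0. Lengths are in m, angles in rad, forces in N, time in s.
With the tool pointing down it reaches from about 0.425 to 0.95 m from the base axis. Payload 3.5 kg.
Tool frame: the origin (TCP) lies on the centre line of the jaws, within the pads' length; the fingertips stand 14 mm ahead of it and the grasp point (between the pads) lies 5 mm behind it (tips_ahead is the distance from the TCP to the fingertips, in m); y points along the fingers, z is the direction in which the jaws open and shut, and the axes are right-handed (so a half turn about y gives the same grasp; the last joint's range is limited). The gripper opens to 85 mm and grips with 20 to 120 N. Pads are 22 mm wide; open, the fingers measure 114 mm over their backs; the gripper's body (76 mm by 85 mm) begins 54 mm behind the grasp point. The pads swing forward as they close: fully open they stand 13 mm farther back than shut.
Start: joints at [-1.361, 0.286, 1.577, -0, 1.279, -0.15], TCP at [0.238, -0.632, 0.223] pointing down, gripper open.
Joint ranges: [-2.77, 2.77], [-0.9, 2.22], [0.21, 2.48], [-1.53, 4.67], [0.24, 2.81], [-2.84, 2.84]. Speed limits (rad/s): [2.79, 2.79, 3.14, 3.14, 3.14, 3.14].

### API

Orientations are given as a unit quaternion [x, y, z, w].
In Python, from plant import get_state, read_camera, sign_off, tips_ahead gives the robot as it stands.
- The arm moves only by the tool send_rows, never from a script. Its argument "plan" is a list of rows, each a list of 2 entries, a list of its own where there are three numbers: the shift along the tool's x, y, z in units of 12 cm (1.0 is 12 cm), then the turn, a rotation vector about the tool's x, y, z in units of 360 degrees (1.0 is 360 degrees). In form: [[[tx, ty, tz], [rx, ry, rz]], ...]. A call has 1 to 12 rows; each row shifts and turns the commanded pose from where the row before left it, along the tool's axes as they then stand; what a row does not reach is not made up. A row lasts 1/10 s, in which the tool goes at most 50 mm and 8.59 degrees, less where a joint would pass 70% of its speed; a pose out of reach is approached as far as the arm can. A call with a number of a shift or a turn outside -1 to 1 is refused whole. A call with a gripper value outside its range is refused whole. "gripper" is the closure, from 0 (fully open) to 1 (shut), set as the call begins (left out, the last holds). The fingers move at their own pace and stop on an object; "grip_force" is the grip in N (left out, the last holds). Time passes only in rows, so rows that do not move let the fingers close. It gives the time, the measured TCP pose, the force and the opening at its end, in the units of the state.
- get_state(): the state, without advancing time (a new reading comes with each control period).
- read_camera(name): name is "scene" or "top"; returns a dict with "img" (400x640x3 uint8, blue, green, red), "fx", "fy", "cx", "cy" (pixels), "world_from_camera" (4x4, takes a point from camera to world coordinates). Camera axes: x right, y down, z forward; pixel columns grow to the right and rows downward; lengths in m; the calibration is good to about 2 mm. A picture is of the moment at which its call begins. There is no depth.
- sign_off(): hands the job in, once; it reports no verdict.
The state is a dict: "time": time; "qpos": joint angles; "dq": joint speeds; "joint_efforts": joint torques, N m; "eef_pos": TCP position; "tcp_rot": TCP orientation; "contact_force": force on the tool from outside, world axes, zero at the start; "wrist_torque": the same for the moment, N m; "opening": opening from 0.0 (shut) to 1.0 (fully open).
Only numpy, scipy, OpenCV 4.12 (cv2) and the standard library are available. Lean on these libraries where they do the work, as an engineer would, in place of code of your own. Each camera call takes 0.05 s, during which the arm holds its last target. There are 200 camera calls.

## Working session

There is one attempt and no reset: what is moved stays moved. The work goes in short steps, Python scripts to look and compute and a tool call to move; the robot and the scene stay as the last step left them, time stands still between calls to the robot, and variables do not carry over. Pictures are saved under pics/ and viewed, about 8 in all and at most 12, crops included, and the job is handed in when it is done.

Besides the shell and the picture viewer there is one more tool, called after "Emit:" as name(argument=value, ...) on one line, values as JSON. send_rows: Moves the arm, as the interface text tells. Its arguments: {"type":"object","properties":{"plan":{"type":"array"},"gripper":{"type":"number"},"grip_force":{"type":"number"}},"required":["plan"]}

```bash
ls; mkdir -p pics
python3 - <<'E'
from plant import *
import cv2,numpy as np
s=get_state();print({k:np.round(v,4).tolist() for k,v in s.items()},tips_ahead)
for n in("scene","top"):
    c=read_camera(n);cv2.imwrite(f"pics/{n}0.png",c["img"]);print(n,c["fx"],c["cx"],c["cy"],np.round(c["world_from_camera"],3).tolist())
E
```

```text
pics
{'time': 0.0, 'qpos': [-1.361, 0.2872, 1.5782, -0.0, 1.2786, -0.15], 'dq': [0.0003, 0.001, -0.0005, -0.0002, 0.0008, 0.001], 'joint_efforts': [0.0005, -40.5979, -29.2625, -0.0001, 0.006, 0.0], 'eef_pos': [0.2375, -0.6311, 0.2212], 'tcp_rot': [-0.1265, 0.6966, -0.6948, 0.1265], 'contact_force': [-0.0205, 0.3697, -0.288], 'wrist_torque': [-0.026, -0.023, 0.0214], 'opening': 0.9992} 0.014
scene 464.53821685403085 326.0005895876374 202.8738347521966 [[0.389, 0.535, -0.749, 1.316], [0.921, -0.241, 0.306, -0.348], [-0.017, -0.809, -0.587, 0.74], [0.0, 0.0, 0.0, 1.0]]
top 486.9547630522628 315.01413625865024 203.73871952238113 [[0.023, -0.99, 0.138, 0.334], [-1.0, -0.021, 0.015, -0.03], [-0.012, -0.139, -0.99, 1.124], [0.0, 0.0, 0.0, 1.0]]
```

View pics/scene0.png

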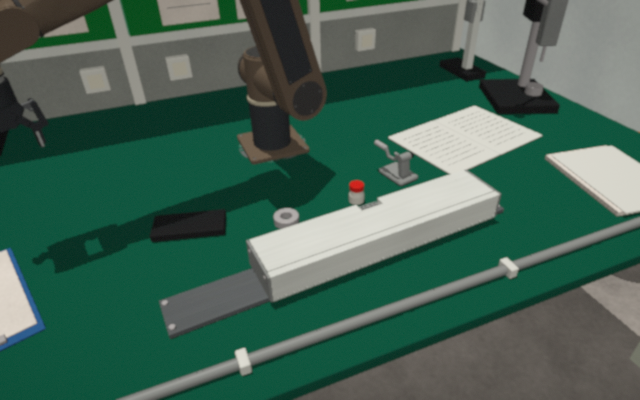

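View pics/top0.png

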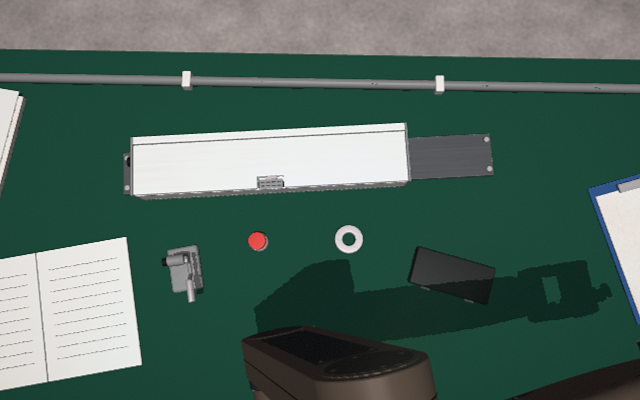

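The scene view shows the white console, with the rail sticking out at lower left and the jar, ring, stand and case on the robot's side. In the top view the console spans cols 132–409 and rows 125–200, and the notch is at about (271,184). The jar is at (258,241), the ring at (349,239), the stand at (185,270) and the case at (452,275).

```bash
cat > h.py <<'E'
from plant import *
import cv2,numpy as np
from scipy.spatial.transform import Rotation as R
def ray(c,u,v,z):
    T=c["world_from_camera"];d=T[:3,:3]@[(u-c["cx"])/c["fx"],(v-c["cy"])/c["fy"],1];o=T[:3,3]
    return o+d*(z-o[2])/d[2]
def proj(c,p):
    T=np.linalg.inv(c["world_from_camera"]);q=T[:3,:3]@p+T[:3,3];return q[:2]/q[2]*[c["fx"],c["fy"]]+[c["cx"],c["cy"]]
E
python3 - <<'E'
from h import *
c=read_camera("top");g=c["img"]
m=(g.min(2)>170).astype(np.uint8);m[:100]=0;m[215:]=0;m[:,:110]=0;m[:,420:]=0
n,l,st,_=cv2.connectedComponentsWithStats(m);i=1+st[1:,4].argmax();print(st[i])
m=(l==i).astype(np.uint8)
# front edge: lowest white pixel per column
us=np.arange(145,400);vf=np.array([np.where(m[:,u])[0].max() for u in us]);k=(us<250)|(us>292)
P=np.array([ray(c,u,v+.5,.082)[:2] for u,v in zip(us[k],vf[k])])
vx,vy,x0,y0=cv2.fitLine(P.astype(np.float32),cv2.DIST_HUBER,0,.001,.001).ravel();print("front dir",vx,vy,x0,y0)
d=np.array([vx,vy]);d*=np.sign(d[1]);print("yaw deg",np.degrees(np.arctan2(-d[0],d[1])), 'resid',np.std((P-[x0,y0])@[d[1],-d[0]]))
for v in (150,160,170):
    r=np.where(m[v])[0];a,b=ray(c,r.min(),v,.082),ray(c,r.max()+1,v,.082);print("ends",a,b,((a+b)/2)[:2])
for n_,u,v,z in(("notchL",257,184,.08),("notchR",284,184,.08),("jar",258,241,.055),("ring",349,239,.022),("standtip",192,300,.08),("case",452,275,.022)):print(n_,ray(c,u,v,z))
cv2.imwrite("pics/crop1.png",cv2.resize(g[165:205,225:325],None,fx=7,fy=7,interpolation=cv2.INTER_CUBIC))
E
```

```text
[  133   131   275    65 13317]
front dir 0.074913666 -0.99719 0.51534986 0.062033176
yaw deg 4.296262 resid 0.001607496156523905
ends [0.5908556  0.39031779 0.082     ] [ 0.60282486 -0.21020502  0.082     ] [0.59684023 0.09005638]
ends [0.56833622 0.38862592 0.082     ] [ 0.58047132 -0.21232023  0.082     ] [0.57440377 0.08815284]
ends [0.54594808 0.38694391 0.082     ] [ 0.5582483  -0.21442309  0.082     ] [0.55209819 0.08626041]
notchL [0.5208233  0.11378455 0.08      ]
notchR [0.52204968 0.05486892 0.08      ]
jar [0.39826633 0.10999453 0.055     ]
ring [ 0.40933809 -0.09148059  0.022     ]
standtip [0.26918061 0.2414835  0.08      ]
case [ 0.33412309 -0.3222127   0.022     ]
```

View pics/crop1.png

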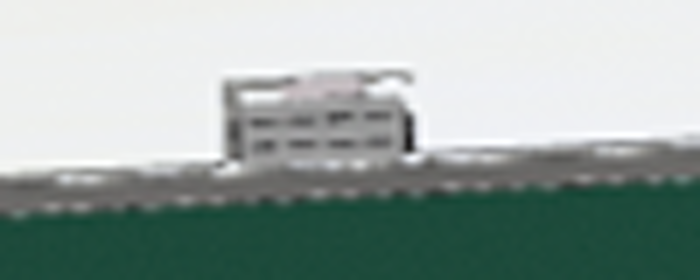

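The crop shows the grey key in the notch at about u 259–283, v 179–188. The front edge is at about v 188.5 there, and the notch centre is at about y = 0.084. Next I work out the approach. The jaws go along the rail, with the tool tilted 15° so the hand leans towards the robot.

```bash
cat >> h.py <<'E'
yaw=np.radians(4.29);X=np.array([np.cos(yaw),np.sin(yaw),0]);Y=np.array([-np.sin(yaw),np.cos(yaw),0]);Z=np.array([0,0,1.])
E0=np.array([.5136,.0845,0])   # notch centre on the front edge; rail x=-64
def des(t,s=1):
    t=np.radians(t);y=np.sin(t)*X-np.cos(t)*Z;z=s*Y;return R.from_matrix(np.c_[np.cross(y,z),y,z])
def st(): s=get_state();return s,R.from_quat(s["tcp_rot"]),np.array(s["eef_pos"])
def rail(p): # TCP or point -> rail coords rel to notch (x rail mm, y from notch mm, z mm)
    d=p-E0;return np.round([-64+1e3*d@X,1e3*d@Y,1e3*p[2]],1)
def low(r,p,ta=.014): # lowest tip corner (robot side)
    return p+ta*r.apply([0,1,0])-.011*(r.apply([1,0,0])*np.sign(r.apply([1,0,0])@X))
def unrail(x,y,z): return E0+X*(x+64)/1e3+Y*y/1e3+Z*z/1e3
E
python3 - <<'E'
from h import *
s,r,p=st();print(np.round(r.as_matrix(),3))
for sg in(1,-1):
    q=des(15,sg);print(sg,"turn rev",(r.inv()*q).as_rotvec()/(2*np.pi))
    o=low(q,np.zeros(3));tgt=unrail(-60,-80,112)-o
    print("tcp",tgt,"shift after turn (12cm)",q.inv().apply(tgt-p)/.12)
E
```

```text
[[-0.936 -0.     0.352]
 [-0.352  0.002 -0.936]
 [-0.    -1.    -0.002]]
1 turn rev [ 0.05939167 -0.45109845 -0.00894983]
tcp [0.53055527 0.00554712 0.12836997] shift after turn (12cm) [2.53414375 1.48283079 5.10893947]
-1 turn rev [0.00623653 0.04505132 0.04138607]
tcp [0.53055527 0.00554712 0.12836997] shift after turn (12cm) [-2.53414375  1.48283079 -5.10893947]
```

Emit:
send_rows(plan=[[[0, 0, 0], [0.0021, 0.015, 0.0138]], [[0, 0, 0], [0.0021, 0.015, 0.0138]], [[0, 0, 0], [0.0021, 0.015, 0.0138]], [[-0.1, 0, -0.2], [0, 0, 0]], [[-0.15, 0, -0.3], [0, 0, 0]], [[-0.15, 0, -0.3], [0, 0, 0]], [[-0.15, 0, -0.3], [0, 0, 0]], [[-0.15, 0, -0.3], [0, 0, 0]], [[-0.15, 0, -0.3], [0, 0, 0]], [[-0.15, 0, -0.3], [0, 0, 0]], [[-0.15, 0, -0.3], [0, 0, 0]], [[-0.15, 0, -0.3], [0, 0, 0]]], gripper=1, grip_force=20)

```text
time: 1.35
eef_pos: [0.3646, -0.3075, 0.2622]
tcp_rot: [0.066, 0.703, -0.698, 0.119]
contact_force: [1.1, -0.1, 0.2]
opening: -0.001
```

```bash
cat > w.py <<'E'
from h import *
import sys
a=[float(v) for v in sys.argv[1:]] # tilt, target low corner x y z
s,r,p=st();q=des(a[0],-1)
print("t",round(s["time"],2),"F",np.round(s["contact_force"],2),"rail F",np.round([s["contact_force"]@X,s["contact_force"]@Y,s["contact_force"][2]],2),"low corner",rail(low(r,p)),"open",round(s["opening"],3),"tilt",np.degrees(np.arcsin(r.apply([0,1,0])@X)).round(1),"q",np.round(s["qpos"],2))
print("turn",(r.inv()*q).as_rotvec()/(2*np.pi))
if len(a)>3:
    tgt=unrail(*a[1:4])-low(q,np.zeros(3));print("shift after turn",q.inv().apply(tgt-p)/.12,"before",r.inv().apply(tgt-p)/.12)
E
python3 w.py 15 -60 -80 112
```

```text
t 1.35 F [ 1.06 -0.11  0.22] rail F [ 1.05 -0.19  0.22] low corner [-248.9 -379.8  245.8] open -0.001 tilt 15.0 q [-1.04 -0.31  2.11  0.25  1.23  0.38]
turn [-3.14496241e-04  3.91225290e-05 -6.34977695e-05]
shift after turn [-1.2315334   1.48469918 -2.49826982] before [-1.23155637  1.48025126 -2.50089652]
```

Emit:
send_rows(plan=[[[-0.15, 0.1, -0.3], [0, 0, 0]], [[-0.15, 0.1, -0.3], [0, 0, 0]], [[-0.15, 0.15, -0.3], [0, 0, 0]], [[-0.15, 0.15, -0.3], [0, 0, 0]], [[-0.15, 0.15, -0.3], [0, 0, 0]], [[-0.15, 0.15, -0.3], [0, 0, 0]], [[-0.15, 0.15, -0.3], [0, 0, 0]], [[-0.1, 0.15, -0.25], [0, 0, 0]], [[-0.08, 0.12, -0.1], [0, 0, 0]], [[0, 0, 0], [0, 0, 0]], [[0, 0, 0], [0, 0, 0]]])

```text
time: 2.45
eef_pos: [0.5221, -0.0027, 0.1582]
tcp_rot: [0.065, 0.703, -0.698, 0.119]
contact_force: [0.1, -0.4, 0.9]
opening: -0.003
```

```bash
python3 w.py 15 -60 -80 86
python3 - <<'E'
from h import *
c=read_camera("scene");s,r,p=st();print(proj(c,low(r,p)),proj(c,unrail(-64,0,82)),proj(c,unrail(-60,-80,82)))
cv2.imwrite("pics/s2.png",cv2.resize(c["img"][120:270,250:450],None,fx=4,fy=4,interpolation=cv2.INTER_CUBIC))
E
```

```text
t 2.45 F [ 0.1  -0.42  0.9 ] rail F [ 0.06 -0.43  0.9 ] low corner [-69.1 -87.6 141.8] open -0.003 tilt 15.0 q [-0.24 -0.14  2.16  0.1   0.87  1.2 ]
turn [-0.00029694  0.00027766  0.00012921]
shift after turn [ 0.04743948  0.46904733 -0.0629142 ] before [ 0.04694813  0.46896737 -0.06387157]
[332.88964527 190.58331923] [366.36280046 202.36658411] [337.95892793 212.80941447]
```

View pics/s2.png

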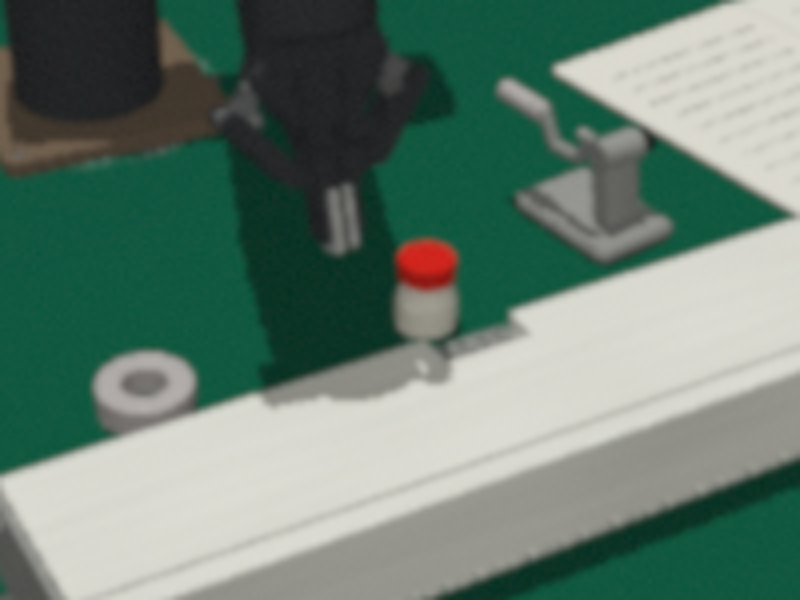

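The fingertip shows at about crop (340,252), a little above the jar, with the notch at about (485,340) to its right. The way is clear, so I lower the tip.

Emit:
send_rows(plan=[[[0.02, 0.1, -0.03], [0, 0, 0]], [[0.02, 0.15, -0.03], [0, 0, 0]], [[0.007, 0.12, 0], [0, 0, 0]], [[0, 0.05, 0], [0, 0, 0]], [[0, 0.02, 0], [0, 0, 0]], [[0, 0.01, 0], [0, 0, 0]], [[0, 0.01, 0], [0, 0, 0]], [[0, 0, 0], [0, 0, 0]], [[0, 0, 0], [0, 0, 0]]])

```text
time: 3.4
eef_pos: [0.5311, 0.0049, 0.1043]
tcp_rot: [0.066, 0.703, -0.698, 0.119]
contact_force: [0.3, -0.4, 0.4]
opening: -0.003
```

```bash
python3 w.py 15 -60 -80 82
```

```text
t 3.4 F [ 0.27 -0.42  0.36] rail F [ 0.24 -0.44  0.36] low corner [-59.5 -80.7  87.9] open -0.003 tilt 15.1 q [-0.22 -0.04  2.18  0.11  0.74  1.21]
turn [-0.0003863   0.00013676 -0.00022555]
shift after turn [ 0.01661355  0.04687769 -0.00585198] before [ 0.01667487  0.04683974 -0.00598001]
```

Emit:
send_rows(plan=[[[0.0065, 0.024, 0], [0, 0, 0]], [[0.004, 0.016, 0], [0, 0, 0]], [[0.002, 0.008, 0], [0, 0, 0]], [[0, 0, 0], [0, 0, 0]], [[0, 0, 0], [0, 0, 0]]])

```text
time: 3.9
eef_pos: [0.5308, 0.005, 0.0977]
tcp_rot: [0.066, 0.703, -0.698, 0.119]
contact_force: [0.0, 0.4, -0.6]
opening: -0.001
```

```bash
python3 w.py 15 -60 -80 80
```

```text
t 3.9 F [ 0.01  0.41 -0.64] rail F [ 0.04  0.41 -0.64] low corner [-59.8 -80.6  81.3] open -0.001 tilt 15.0 q [-0.22 -0.02  2.19  0.11  0.73  1.2 ]
turn [-3.32389125e-04  1.36605500e-04 -3.94990947e-05]
shift after turn [ 0.00426984  0.01050431 -0.00488539] before [ 0.00426824  0.01049302 -0.00491098]
```

Emit:
send_rows(plan=[[[0.002, 0.008, 0], [0, 0, 0]], [[0.002, 0.008, 0], [0, 0, 0]], [[0, 0, 0], [0, 0, 0]], [[0, 0, 0], [0, 0, 0]]])

```text
time: 4.3
eef_pos: [0.5308, 0.005, 0.0958]
tcp_rot: [0.066, 0.703, -0.698, 0.119]
contact_force: [0.9, -0.6, 0.4]
opening: -0.002
```

Emit:
send_rows(plan=[[[0.002, 0.008, 0], [0, 0, 0]], [[0, 0, 0], [0, 0, 0]], [[0, 0, 0], [0, 0, 0]]])

```text
time: 4.6
eef_pos: [0.5308, 0.0049, 0.0948]
tcp_rot: [0.066, 0.703, -0.698, 0.119]
contact_force: [0.5, -0.1, 0.2]
opening: -0.002
```

```bash
python3 w.py 15 -60 -80 80
python3 - <<'E'
from h import *
for i in range(4): c=read_camera("scene"); s,r,p=st(); print(s["time"],np.round(s["contact_force"],2),np.round(p[2],4))
cv2.imwrite("pics/s3.png",cv2.resize(c["img"][150:250,290:420],None,fx=6,fy=6,interpolation=cv2.INTER_CUBIC))
E
```

```text
t 4.6 F [ 0.47 -0.09  0.2 ] rail F [ 0.46 -0.12  0.2 ] low corner [-59.8 -80.7  78.4] open -0.002 tilt 15.0 q [-0.22 -0.02  2.19  0.11  0.72  1.2 ]
turn [-3.36549382e-04  1.20766465e-04 -5.45918186e-05]
shift after turn [-0.0015669  -0.01315581 -0.00517464] before [-0.00157533 -0.01316618 -0.00514562]
4.65 [-0.44 -0.6  -0.47] 0.0948
4.7 [ 0.38 -0.13  0.09] 0.0949
4.75 [-0.14  0.11 -0.38] 0.0949
4.8 [ 0.63 -0.4   0.68] 0.0948
```

View pics/s3.png

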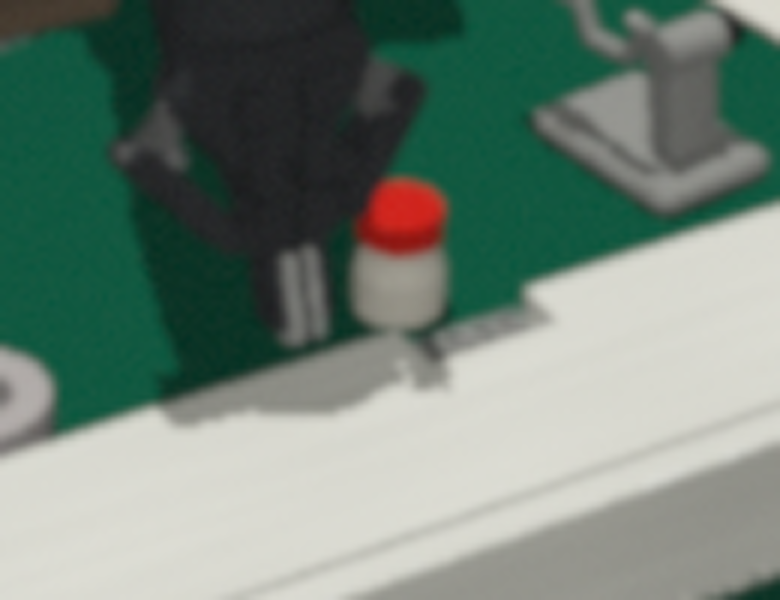

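The bottom of the fingers shows at crop (295,343), in front of or just at the flap's edge, and there has been no contact. The tip looks about 10 px nearer or higher than my model says, so I triangulate it from both views.

Run:
```python
from h import *
s,r,p=st();sc=read_camera("scene");tp=read_camera("top")
for nm,c in(("scene",sc),("top",tp)):
    print(nm,"tcp",proj(c,p))
    for ta in(0,.014):
        for sx in(-1,1): print("  ta",ta,"corner",sx,proj(c,p+ta*r.apply([0,1,0])+sx*.011*r.apply([1,0,0])))
    print("  edge y-80,0",proj(c,unrail(-64,-80,82)),proj(c,unrail(-64,0,82)),"notch back L/R",proj(c,unrail(-38,30,82)),proj(c,unrail(-38,-30,82)))
a=cv2.resize(sc["img"][150:225,320:420],None,fx=8,fy=8,interpolation=cv2.INTER_CUBIC)[:,:800]
cv2.imwrite("pics/c4.png",cv2.resize(tp["img"][150:225,240:340],None,fx=8,fy=8,interpolation=cv2.INTER_CUBIC))
```

```text
scene tcp [339.21267    210.12909809]
  ta 0 corner -1 [341.42849272 211.57432619]
  ta 0 corner 1 [337.03511854 208.7088317 ]
  ta 0.014 corner -1 [342.15824399 217.09318833]
  ta 0.014 corner 1 [337.77367554 214.14676049]
  edge y-80,0 [337.14862322 211.90456077] [366.36280046 202.36658411] notch back L/R [382.76093309 204.45115687] [361.16112622 211.6511022 ]
top tcp [306.79363075 179.20783236]
  ta 0 corner -1 [306.50610936 174.09924761]
  ta 0 corner 1 [307.08041296 184.30328382]
  ta 0.014 corner -1 [306.62044719 173.69842446]
  ta 0.014 corner 1 [307.18694809 183.76999615]
  edge y-80,0 [306.94264429 185.42557188] [270.19277809 187.38348893] notch back L/R [256.00006346 176.3829954 ] [283.4585133  174.91687789]
```

View pics/c4.png

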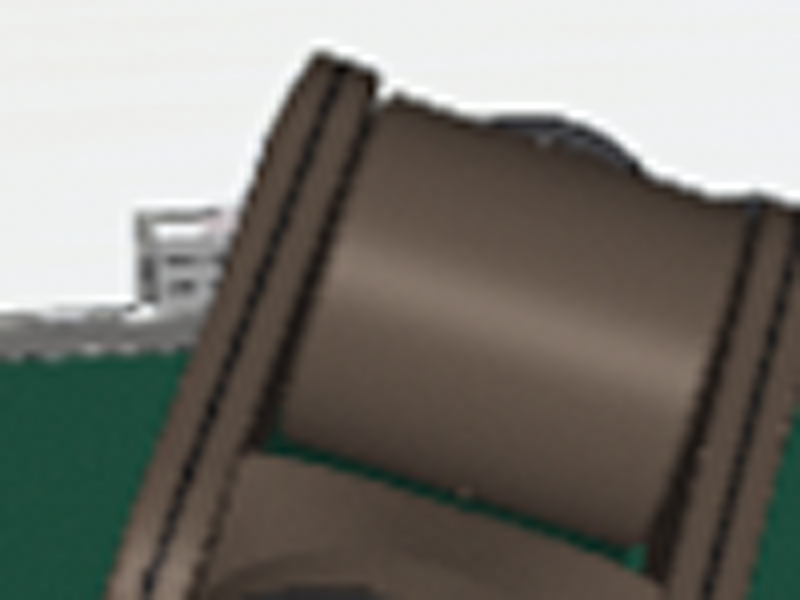

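The arm hides the tip in the top view. The scene view suggests the tip sits about 20–25 mm further back along the tool than the nominal model. I go down in small steps and let contact decide.

Emit:
send_rows(plan=[[[0.004, 0.016, 0], [0, 0, 0]], [[0.002, 0.008, 0], [0, 0, 0]], [[0, 0, 0], [0, 0, 0]]])

```text
time: 5.2
eef_pos: [0.5307, 0.005, 0.0915]
tcp_rot: [0.066, 0.703, -0.698, 0.119]
contact_force: [-0.2, -0.1, -0.1]
opening: 0.003
```

```bash
python3 w.py 15 -60 -80 80
python3 - <<'E'
from h import *
F=[]
for i in range(4): c=read_camera("scene"); F.append(st()[0]["contact_force"])
print(np.mean(F,0))
cv2.imwrite("pics/s5.png",cv2.resize(c["img"][175:225,310:380],None,fx=11,fy=11,interpolation=cv2.INTER_CUBIC))
E
```

```text
t 5.2 F [-0.22 -0.1  -0.1 ] rail F [-0.23 -0.09 -0.1 ] low corner [-59.9 -80.6  75.2] open 0.003 tilt 15.0 q [-0.22 -0.01  2.19  0.11  0.72  1.2 ]
turn [-3.13266264e-04  1.22291566e-04  2.58037828e-05]
shift after turn [-0.00975377 -0.03921569 -0.00461861] before [-0.00975093 -0.03922628 -0.00453392]
[-0.13253938 -0.04605357 -0.08003258]
```

View pics/s5.png

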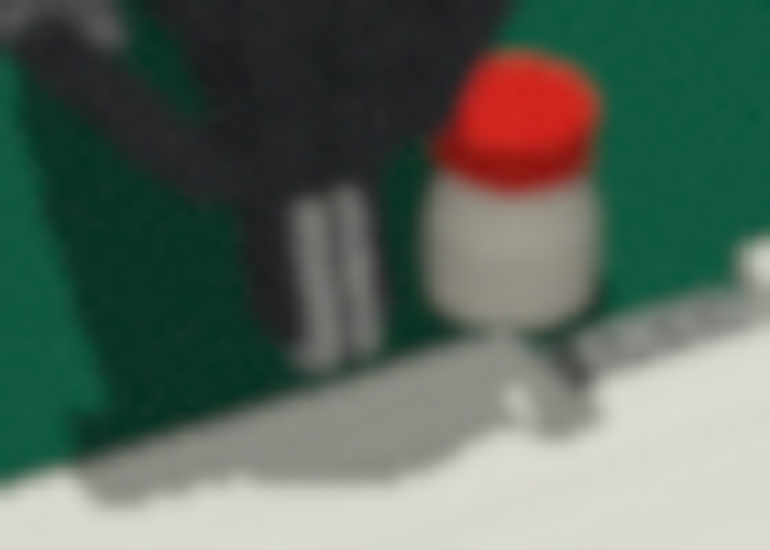

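The finger bottom, at u≈340 and v≈208, has moved down with the command, so it is still hanging free above the edge. I keep going down.

Emit:
send_rows(plan=[[[0.004, 0.016, 0], [0, 0, 0]], [[0.004, 0.016, 0], [0, 0, 0]], [[0, 0, 0], [0, 0, 0]]])

```text
time: 5.7
eef_pos: [0.5307, 0.005, 0.0875]
tcp_rot: [0.066, 0.703, -0.698, 0.119]
contact_force: [0.2, 0.7, 0.2]
opening: 0.006
```

Emit:
send_rows(plan=[[[0.004, 0.016, 0], [0, 0, 0]], [[0.002, 0.008, 0], [0, 0, 0]], [[0, 0, 0], [0, 0, 0]]])

```text
time: 6.0
eef_pos: [0.5309, 0.005, 0.0846]
tcp_rot: [0.066, 0.703, -0.698, 0.119]
contact_force: [-0.1, 0.9, 0.3]
opening: 0.004
```

```bash
python3 w.py 15 -60 -80 80
python3 - <<'E'
from h import *
F=[]
for i in range(4): c=read_camera("scene"); F.append(st()[0]["contact_force"])
print(np.mean(F,0))
cv2.imwrite("pics/s6.png",cv2.resize(c["img"][175:225,310:380],None,fx=11,fy=11,interpolation=cv2.INTER_CUBIC))
E
```

```text
t 6.0 F [-0.09  0.95  0.31] rail F [-0.02  0.95  0.31] low corner [-59.7 -80.6  68.3] open 0.004 tilt 15.0 q [-0.22 -0.    2.19  0.11  0.7   1.2 ]
turn [-3.20476337e-04  1.23327388e-04  1.13069251e-05]
shift after turn [-0.0232397  -0.09496207 -0.0049967 ] before [-0.02323674 -0.09497357 -0.00478747]
[-0.19559044  0.2526201  -0.04905326]
```

View pics/s6.png

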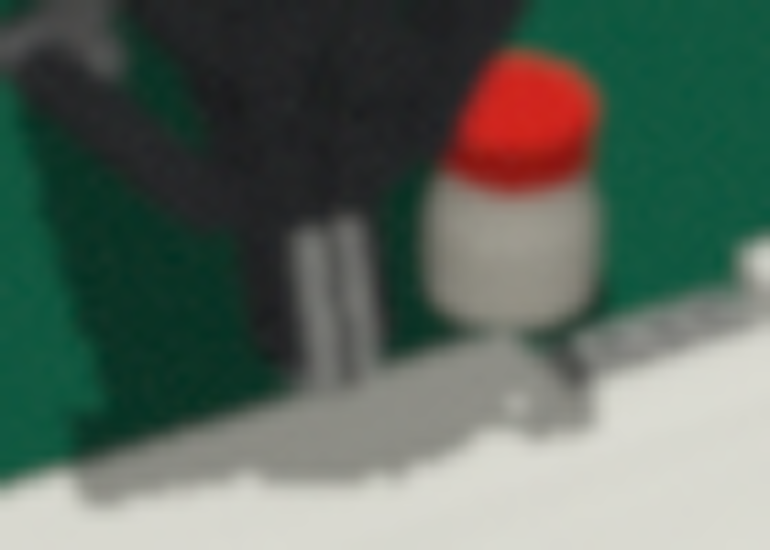

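Run:
```python
from h import *
c=read_camera("scene");T=c["world_from_camera"];o=T[:3,3]
_,r,p=st()
def hit(u,v,y0):
    d=T[:3,:3]@[(u-c["cx"])/c["fx"],(v-c["cy"])/c["fy"],1];k=(y0/1e3-(o-E0)@Y)/(d@Y);return rail(o+k*d)
for u in(339.4,340.4,341.4):
    print(u,"bottom s5",hit(u,207.9,-80.6))
print("tcp s5",rail(np.array([.5307,.005,.0915])),"tcp now",rail(p))
# gripper points: tool axis projections, for scale
for ta in(-.06,-.04,-.03,-.02,-.01,0,.014): print(ta,proj(c,p+ta*r.apply([0,1,0])-.011*r.apply([1,0,0])))
g=c["img"]
for v in range(190,216): print(v,g[v,334:347].min(1).tolist())
```

```text
339.4 bottom s5 [-51.8 -80.6 101.9]
340.4 bottom s5 [-47.1 -80.6 105. ]
341.4 bottom s5 [-42.3 -80.6 108.1]
tcp s5 [-52.9 -80.6  91.5] tcp now [-52.5 -80.7  85. ]
-0.06 [338.25149863 190.94810015]
-0.04 [339.33161302 199.09120955]
-0.03 [339.86589096 203.11919376]
-0.02 [340.39637085 207.11854394]
-0.01 [340.92309302 211.08956436]
0 [341.44609728 215.03255496]
0.014 [342.17213173 220.50621399]
190 [35, 36, 36, 35, 34, 32, 33, 37, 35, 38, 36, 34, 30]
191 [35, 37, 37, 35, 36, 29, 34, 34, 36, 36, 34, 28, 23]
192 [35, 34, 36, 37, 31, 33, 32, 35, 34, 34, 32, 22, 18]
193 [33, 35, 33, 35, 36, 33, 37, 40, 40, 36, 28, 22, 12]
194 [34, 37, 37, 38, 40, 42, 56, 65, 59, 42, 26, 21, 12]
195 [32, 37, 44, 58, 66, 63, 77, 91, 82, 54, 30, 19, 14]
196 [35, 41, 63, 86, 95, 85, 87, 103, 94, 63, 34, 20, 12]
197 [35, 42, 69, 98, 110, 97, 88, 102, 99, 71, 38, 17, 12]
198 [35, 41, 69, 99, 111, 100, 87, 101, 100, 74, 42, 17, 16]
199 [33, 42, 64, 96, 112, 101, 87, 100, 103, 80, 45, 25, 17]
200 [31, 41, 62, 93, 110, 102, 86, 98, 105, 84, 48, 24, 13]
201 [34, 38, 57, 89, 110, 104, 87, 97, 109, 91, 53, 26, 15]
20
[... 198 characters left out ...]
 99, 113, 99, 87, 102, 99, 71, 35, 13]
206 [28, 32, 42, 68, 97, 112, 100, 87, 99, 101, 71, 38, 30]
207 [24, 33, 43, 64, 94, 111, 101, 86, 98, 104, 83, 63, 71]
208 [19, 36, 50, 69, 96, 111, 104, 87, 99, 111, 105, 102, 112]
209 [16, 36, 57, 81, 100, 111, 105, 93, 104, 120, 125, 126, 130]
210 [30, 47, 70, 91, 106, 114, 114, 113, 121, 128, 132, 134, 135]
211 [73, 90, 104, 115, 122, 124, 125, 127, 131, 133, 133, 134, 135]
212 [111, 118, 125, 130, 131, 131, 132, 133, 134, 133, 133, 135, 134]
213 [129, 131, 132, 133, 133, 133, 133, 134, 133, 134, 134, 134, 134]
214 [132, 132, 132, 133, 133, 133, 133, 135, 135, 135, 134, 133, 135]
215 [132, 132, 133, 133, 133, 134, 133, 134, 133, 135, 132, 133, 133]
```

Run:
```python
from h import *
c=read_camera("scene");T=c["world_from_camera"];o=T[:3,3]
_,r,_=st();p=np.array([.5221,-.0027,.1582])
g=cv2.resize(cv2.imread("pics/s2.png"),(200,150),interpolation=cv2.INTER_AREA)
for v in range(162,190,1): print(v,g[v-120,328-250:345-250].min(1).tolist())
print("tcp",rail(p))
for ta in(-.03,-.02,-.01,0,.014): print(ta,proj(c,p+ta*r.apply([0,1,0])-.011*r.apply([1,0,0])))
def hit(u,v,y0):
    d=T[:3,:3]@[(u-c["cx"])/c["fx"],(v-c["cy"])/c["fy"],1];k=(y0/1e3-(o-E0)@Y)/(d@Y);return rail(o+k*d)
for u in(334,335,336,337):print(hit(u,183,-87.6))
```

```text
162 [34, 37, 37, 37, 36, 33, 32, 32, 34, 34, 36, 36, 31, 27, 20, 18, 17]
163 [33, 35, 35, 34, 35, 35, 32, 33, 34, 34, 36, 35, 29, 20, 11, 12, 18]
164 [35, 33, 36, 36, 35, 36, 35, 35, 38, 38, 37, 32, 24, 15, 12, 12, 17]
165 [35, 32, 36, 37, 37, 36, 38, 47, 55, 53, 43, 32, 24, 14, 16, 11, 15]
166 [32, 34, 37, 42, 52, 56, 56, 70, 85, 80, 58, 37, 23, 14, 11, 9, 14]
167 [32, 33, 40, 57, 78, 86, 80, 84, 97, 95, 71, 40, 21, 13, 13, 12, 11]
168 [32, 34, 42, 65, 95, 107, 95, 87, 99, 99, 74, 43, 23, 12, 12, 13, 12]
169 [31, 36, 44, 67, 98, 112, 101, 88, 99, 104, 81, 48, 24, 11, 5, 8, 8]
170 [31, 34, 42, 65, 95, 111, 102, 87, 99, 108, 90, 54, 27, 13, 8, 13, 14]
171 [30, 34, 41, 63, 92, 110, 103, 89, 99, 111, 95, 58, 28, 19, 13, 10, 10]
172 [29, 32, 38, 58, 89, 110, 106, 92, 98, 110, 97, 61, 31, 18, 12, 10, 10]
173 [27, 31, 36, 53, 85, 110, 112, 97, 95, 107, 97, 65, 35, 19, 14, 12, 14]
174 [29, 30, 34, 50, 80, 107, 114, 98, 89, 102, 98, 70, 38, 22, 11, 13, 11]
175 [29, 32, 34, 48, 76, 104, 114, 99, 87, 100, 99, 74, 42, 22, 12, 10, 9]
176 [30, 31, 35, 46, 71, 100, 112, 100, 88, 100, 103, 80, 45, 
[... 521 characters left out ...]
12, 11, 13, 12]
184 [11, 4, 12, 15, 22, 32, 39, 34, 20, 11, 11, 9, 8, 11, 13, 14, 11]
185 [8, 12, 12, 6, 10, 11, 10, 14, 14, 10, 10, 10, 12, 9, 12, 9, 8]
186 [12, 10, 11, 10, 8, 10, 11, 12, 8, 12, 10, 12, 13, 11, 14, 7, 9]
187 [10, 11, 9, 8, 7, 11, 12, 11, 9, 12, 15, 9, 6, 8, 12, 10, 11]
188 [13, 14, 12, 11, 6, 11, 16, 13, 8, 10, 13, 10, 10, 10, 6, 12, 10]
189 [11, 11, 11, 11, 10, 13, 11, 12, 9, 10, 12, 10, 11, 12, 10, 14, 12]
tcp [-62.  -87.6 158.2]
-0.03 [335.04528889 174.8418036 ]
-0.02 [335.61349568 179.09578982]
-0.01 [336.17752687 183.31851458]
0 [336.73742831 187.51032122]
0.014 [337.51443827 193.3275513 ]
[-64.3 -87.6 165.6]
[-59.5 -87.6 168.4]
[-54.8 -87.6 171.1]
[-50.1 -87.6 173.9]
```

The tip end agrees in both the s2 and current pictures. It sits about 11 mm *behind* the TCP, not 14 mm ahead, with v predicted 210.7 against about 210 seen. I use that from here and find the flap by touch.

```bash
sed -i 's/ta=.014/ta=-.011/' h.py; python3 -c "
import plant;print(plant.tips_ahead)"; python3 w.py 15 -59 -80 86
```

```text
0.014
t 6.3 F [0.92 0.38 0.98] rail F [0.94 0.31 0.98] low corner [-66.  -80.6  92.8] open -0.003 tilt 15.0 q [-0.22 -0.    2.19  0.11  0.7   1.2 ]
turn [-3.47078342e-04  1.37225832e-04 -9.36298632e-05]
shift after turn [-0.04143822  0.06995721 -0.00544016] before [-0.04140181  0.06996958 -0.00555702]
```

Emit:
send_rows(plan=[[[-0.04, 0.01, 0], [0, 0, 0]], [[0, 0.03, 0], [0, 0, 0]], [[0, 0.02, 0], [0, 0, 0]], [[0.002, 0.01, 0], [0, 0, 0]], [[0, 0, 0], [0, 0, 0]], [[0, 0, 0], [0, 0, 0]]])

```text
time: 6.9
eef_pos: [0.5375, 0.0054, 0.0778]
tcp_rot: [0.066, 0.703, -0.698, 0.119]
contact_force: [0.4, 0.3, -0.5]
opening: 0.001
```

Emit:
send_rows(plan=[[[0.002, 0.008, 0], [0, 0, 0]], [[0.002, 0.008, 0], [0, 0, 0]], [[0, 0, 0], [0, 0, 0]]])

```text
time: 7.2
eef_pos: [0.5376, 0.0054, 0.076]
tcp_rot: [0.066, 0.703, -0.698, 0.119]
contact_force: [0.6, 0.5, -0.1]
opening: -0.001
```

```bash
python3 w.py 15 -59 -80 82
```

```text
t 7.2 F [ 0.65  0.45 -0.11] rail F [ 0.68  0.4  -0.11] low corner [-59.4 -80.7  83.8] open -0.001 tilt 15.0 q [-0.21  0.03  2.18  0.11  0.68  1.2 ]
turn [-3.48131212e-04  1.19104724e-04 -7.68149904e-05]
shift after turn [ 0.00034097  0.01506745 -0.00566705] before [ 0.00034398  0.01505486 -0.00570025]
```

Down in 2 mm steps, watching for contact.

Emit:
send_rows(plan=[[[0.002, 0.008, 0], [0, 0, 0]], [[0.002, 0.008, 0], [0, 0, 0]], [[0, 0, 0], [0, 0, 0]]])

```text
time: 7.5
eef_pos: [0.5378, 0.0054, 0.0749]
tcp_rot: [0.066, 0.703, -0.698, 0.119]
contact_force: [-3.6, -0.7, 6.3]
opening: 0.002
```

Emit:
send_rows(plan=[[[0.002, 0.008, 0], [0, 0, 0]], [[0, 0, 0], [0, 0, 0]], [[0, 0, 0], [0, 0, 0]]])

```text
time: 7.8
eef_pos: [0.5378, 0.0054, 0.074]
tcp_rot: [0.066, 0.703, -0.698, 0.119]
contact_force: [-4.1, 0.5, 6.6]
opening: 0.001
```

```bash
python3 w.py 15 -59 -80 82
```

```text
t 7.8 F [-4.1   0.45  6.58] rail F [-4.05  0.76  6.58] low corner [-59.3 -80.7  81.8] open 0.001 tilt 15.0 q [-0.21  0.03  2.18  0.11  0.68  1.2 ]
turn [-3.24444256e-04  2.03106872e-04 -1.24556819e-05]
shift after turn [-0.00285552 -0.00100262 -0.00559533] before [-0.00286273 -0.0010138  -0.00558963]
```

Contact at 6.6 N with the corner at z = 81.8, so the -11 mm figure holds. I ease off by 1 mm and slide along the edge toward the notch.

Emit:
send_rows(plan=[[[-0.004, -0.008, 0], [0, 0, 0]], [[0, 0, -0.02], [0, 0, 0]], [[0, 0, -0.03], [0, 0, 0]], [[0, 0, -0.03], [0, 0, 0]], [[0, 0, -0.03], [0, 0, 0]], [[0, 0, -0.03], [0, 0, 0]], [[0, 0, -0.03], [0, 0, 0]], [[0, 0, -0.03], [0, 0, 0]], [[0, 0, -0.03], [0, 0, 0]], [[0, 0, -0.03], [0, 0, 0]], [[0, 0, -0.02], [0, 0, 0]]])

```text
time: 8.9
eef_pos: [0.5369, 0.0387, 0.0753]
tcp_rot: [0.067, 0.702, -0.698, 0.12]
contact_force: [0.7, -3.3, 6.5]
opening: 0.001
```

```bash
python3 w.py 15 -59 0 81
```

```text
t 8.9 F [ 0.68 -3.31  6.5 ] rail F [ 0.43 -3.36  6.5 ] low corner [-57.7 -47.4  83. ] open 0.001 tilt 15.2 q [-0.14  0.03  2.18  0.09  0.67  1.29]
turn [-0.00059585  0.00026928 -0.00067228]
shift after turn [ 0.01542412  0.01403014 -0.3949325 ] before [ 0.01481186  0.01248756 -0.39500772]
```

Emit:
send_rows(plan=[[[0, 0, -0.02], [0, 0, 0]], [[0, 0, -0.02], [0, 0, 0]], [[0, 0, -0.02], [0, 0, 0]], [[0, 0, -0.02], [0, 0, 0]]])

```text
time: 9.3
eef_pos: [0.5363, 0.0482, 0.0754]
tcp_rot: [0.067, 0.702, -0.698, 0.12]
contact_force: [-0.4, -4.6, 5.5]
opening: 0.002
```

Emit:
send_rows(plan=[[[0, 0, -0.02], [0, 0, 0]], [[0, 0, -0.02], [0, 0, 0]], [[0, 0, -0.02], [0, 0, 0]], [[0, 0, -0.02], [0, 0, 0]]])

```text
time: 9.7
eef_pos: [0.5352, 0.058, 0.0751]
tcp_rot: [0.067, 0.703, -0.698, 0.12]
contact_force: [0.1, -2.7, 4.8]
opening: 0.001
```

Emit:
send_rows(plan=[[[0, 0, -0.02], [0, 0, 0]], [[0, 0, -0.02], [0, 0, 0]], [[0, 0, -0.02], [0, 0, 0]], [[0, 0, -0.02], [0, 0, 0]]])

```text
time: 10.1
eef_pos: [0.5318, 0.0684, 0.0726]
tcp_rot: [0.065, 0.704, -0.698, 0.118]
contact_force: [0.6, 0.2, -0.3]
opening: -0.001
```

```bash
python3 w.py 15 -59 0 81
```

```text
t 10.1 F [ 0.63  0.16 -0.3 ] rail F [ 0.64  0.11 -0.3 ] low corner [-60.5 -17.4  80.4] open -0.001 tilt 14.9 q [-0.08  0.03  2.18  0.06  0.67  1.37]
turn [-0.00017665  0.00010832  0.00041169]
shift after turn [-0.01325075 -0.00153397 -0.14545028] before [-0.01334552 -0.0017298  -0.14543942]
```

The notch is felt: the force fell from about 5 N to zero and the tip sank, at y ≈ -18 from my estimated notch centre, which matches. I centre the tip and go down onto the key.

Emit:
send_rows(plan=[[[0.004, 0, -0.03], [0, 0, 0]], [[0.004, 0, -0.03], [0, 0, 0]], [[0.004, 0, -0.03], [0, 0, 0]], [[0, 0, -0.03], [0, 0, 0]], [[0, 0, -0.025], [0, 0, 0]], [[0.006, 0.02, 0], [0, 0, 0]], [[0.003, 0.012, 0], [0, 0, 0]], [[0, 0, 0], [0, 0, 0]], [[0, 0, 0], [0, 0, 0]]])

```text
time: 11.0
eef_pos: [0.5304, 0.0848, 0.0694]
tcp_rot: [0.066, 0.703, -0.698, 0.119]
contact_force: [-0.4, -0.2, -0.2]
opening: 0.001
```

```bash
python3 w.py 15 -62 0 74
python3 - <<'E'
from h import *
c=read_camera("scene");cv2.imwrite("pics/s7.png",cv2.resize(c["img"][140:240,290:420],None,fx=6,fy=6,interpolation=cv2.INTER_CUBIC))
E
```

```text
t 11.0 F [-0.44 -0.24 -0.16] rail F [-0.45 -0.2  -0.16] low corner [-60.7  -1.   77.2] open 0.001 tilt 15.0 q [-0.04  0.04  2.18  0.05  0.66  1.42]
turn [-3.47383222e-04  9.86170111e-05 -2.70775208e-05]
shift after turn [ 0.01756477  0.02305179 -0.00831021] before [ 0.01756352  0.02303059 -0.00837138]
```

View pics/s7.png

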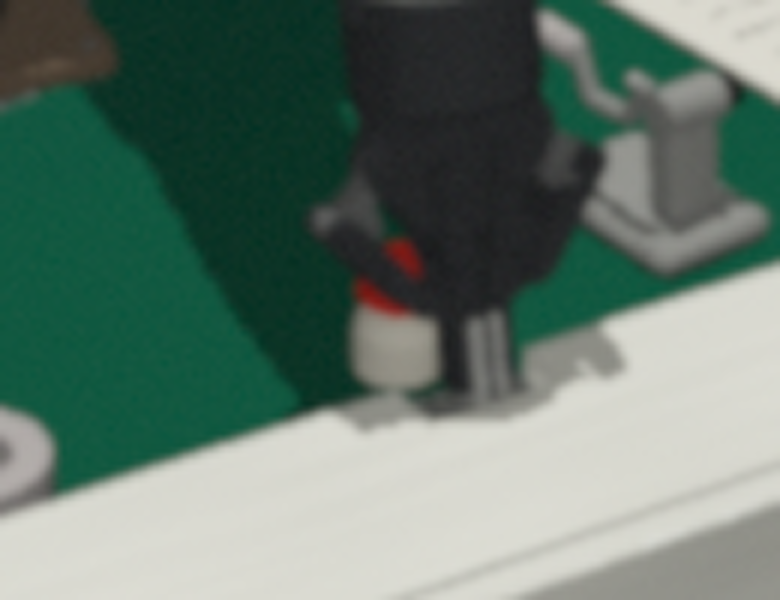

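The fingertip is inside the notch at crop (490,390), and the jar is clear of the hand. Now I press the key.

Emit:
send_rows(plan=[[[0.012, 0.008, 0], [0, 0, 0]], [[0.004, 0.016, 0], [0, 0, 0]], [[0.002, 0.008, 0], [0, 0, 0]], [[0, 0, 0], [0, 0, 0]]])

```text
time: 11.45
eef_pos: [0.5295, 0.0847, 0.0659]
tcp_rot: [0.066, 0.703, -0.698, 0.119]
contact_force: [-2.5, -1.2, 4.1]
opening: -0.0
```

Emit:
send_rows(plan=[[[0.004, 0.016, 0], [0, 0, 0]], [[0, 0, 0], [0, 0, 0]]])

```text
time: 11.65
eef_pos: [0.5296, 0.0848, 0.0637]
tcp_rot: [0.066, 0.703, -0.698, 0.119]
contact_force: [-2.5, -0.1, 3.2]
opening: -0.001
```

```bash
python3 w.py 15 -62 0 69
```

```text
t 11.65 F [-2.47 -0.13  3.15] rail F [-2.47  0.05  3.15] low corner [-61.5  -0.9  71.5] open -0.001 tilt 15.0 q [-0.04  0.05  2.19  0.05  0.64  1.42]
turn [-0.00035867  0.00014597 -0.00013448]
shift after turn [ 0.0096139   0.0188251  -0.00780069] before [ 0.00962262  0.01879934 -0.00785191]
```

Emit:
send_rows(plan=[[[0.003, 0.008, 0], [0, 0, 0]], [[0.003, 0.008, 0], [0, 0, 0]], [[0.002, 0.004, 0], [0, 0, 0]], [[0, 0, 0], [0, 0, 0]], [[0, 0, 0], [0, 0, 0]]])

```text
time: 12.15
eef_pos: [0.53, 0.0848, 0.062]
tcp_rot: [0.067, 0.703, -0.698, 0.119]
contact_force: [-3.6, -0.0, 8.7]
opening: -0.002
```

```bash
python3 w.py 15 -62 0 69
python3 - <<'E'
from h import *
c=read_camera("scene");cv2.imwrite("pics/s8.png",cv2.resize(c["img"][120:280,240:500],None,fx=3,fy=3,interpolation=cv2.INTER_CUBIC))
E
```

```text
t 12.15 F [-3.58 -0.01  8.68] rail F [-3.57  0.26  8.68] low corner [-61.1  -0.9  69.7] open -0.002 tilt 15.1 q [-0.04  0.05  2.19  0.05  0.64  1.42]
turn [-0.000347    0.00013336 -0.00036601]
shift after turn [ 0.00916151  0.00421784 -0.00753053] before [ 0.00916485  0.00418033 -0.00754736]
```

View pics/s8.png

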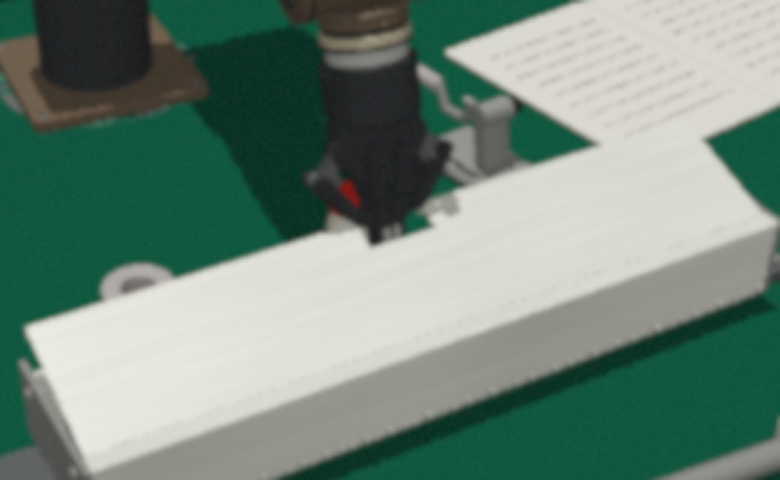

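The flap has sprung up around the fingers and is ajar. I draw the finger straight out to the front and measure the flap.

Emit:
send_rows(plan=[[[0.02, -0.015, 0], [0, 0, 0]], [[0.04, -0.015, 0], [0, 0, 0]], [[0.05, -0.013, 0], [0, 0, 0]], [[0.06, -0.016, 0], [0, 0, 0]], [[0.07, -0.018, 0], [0, 0, 0]], [[0.08, -0.02, 0], [0, 0, 0]], [[0.08, -0.02, 0], [0, 0, 0]], [[0.03, -0.01, 0], [0, 0, 0]], [[0, 0, 0], [0, 0, 0]], [[0, 0, 0], [0, 0, 0]]])

```text
time: 13.2
eef_pos: [0.4756, 0.0807, 0.0623]
tcp_rot: [0.066, 0.703, -0.698, 0.119]
contact_force: [-0.1, -0.1, -0.3]
opening: -0.002
```

```bash
python3 w.py 15 -110 -60 100
cat > fl.py <<'E'
from h import *
c=read_camera("scene");T=c["world_from_camera"];o=T[:3,3]
g=c["img"];m=((g.min(2)>150)).astype(np.uint8)
# candidate angles: predicted pixels of the flap's front corner (left end) and front edge, and whether flap ends there
for th in np.arange(0,1.8,.1):
    e=lambda y:unrail(45-109*np.cos(th)-6*np.sin(th),y,76+109*np.sin(th)+6*np.cos(th))
    ys=np.r_[-260:-60:10,60:260:10]; n=np.array([proj(c,e(y)) for y in ys])
    up=[g[int(round(v-3)),int(round(u))].astype(int).min() for u,v in n];dn=[g[int(round(v+3)),int(round(u))].astype(int).min() for u,v in n]
    print(round(th,2),"corner",proj(c,e(-306)).round(1),"above",np.median(up),"below",np.median(dn))
E
python3 fl.py
```

```text
t 13.2 F [-0.06 -0.09 -0.32] rail F [-0.07 -0.09 -0.32] low corner [-115.6   -0.9   70. ] open -0.002 tilt 15.1 q [-0.06 -0.08  2.31  0.05  0.64  1.4 ]
turn [-0.00035676  0.00012059 -0.00014857]
shift after turn [-0.10992354 -0.22892232  0.49196277] before [-0.1097637  -0.22771632  0.4925578 ]
0.0 corner [245.6 241.8] above 205.5 below 206.0
0.1 corner [245. 238.] above 205.0 below 206.0
0.2 corner [244.5 234.4] above 204.0 below 205.0
0.3 corner [244.3 231.2] above 206.0 below 205.0
0.4 corner [244.2 228.4] above 202.5 below 204.0
0.5 corner [244.3 226. ] above 135.5 below 205.0
0.6 corner [244.6 224. ] above 29.0 below 206.0
0.7 corner [245.1 222.4] above 21.5 below 205.0
0.8 corner [245.8 221.4] above 20.5 below 202.0
0.9 corner [246.7 220.9] above 23.5 below 200.0
1.0 corner [247.8 220.9] above 24.0 below 203.0
1.1 corner [249.1 221.4] above 33.5 below 206.0
1.2 corner [250.5 222.6] above 56.5 below 206.0
1.3 corner [252.1 224.3] above 176.0 below 204.0
1.4 corner [253.9 226.6] above 206.0 below 205.0
1.5 corner [255.8 229.4] above 205.0 below 205.0
1.6 corner [257.9 232.8] above 205.0 below 204.0
1.7 corner [260.  236.7] above 204.0 below 206.0
```

The finger is clear with zero force, and the flap edge matches about 0.7 rad. Before tilting the tool for the push, I check reach with a quick planar arm fit.

```bash
python3 - <<'E'
from h import *
from scipy.optimize import least_squares as ls
D=[([.2872,1.5782,1.2786],np.hypot(.2375,.6311),.2212),([-.14,2.16,.87],.5221,.1582),([-.04,2.18,.74],.5311,.1043),([.05,2.19,.64],np.hypot(.53,.0848),.062),([-.08,2.31,.64],np.hypot(.4756,.0807),.0623),([-.31,2.11,1.23],np.hypot(.3646,.3075),.2622)]
def fk(a,q): 
    t=np.cumsum(q);return np.array([a[0]*np.sin(t[0])+a[1]*np.sin(t[1])+a[2]*np.sin(t[2]),a[3]+a[0]*np.cos(t[0])+a[1]*np.cos(t[1])+a[2]*np.cos(t[2])])
f=ls(lambda a:np.concatenate([fk(a,q)-[r,z] for q,r,z in D]),[.4,.4,.2,.3]);a=f.x;print(a,np.abs(f.fun).max())
for tilt in(30,40,45):
    for th in(.65,1.0,1.3,1.65):
        s=85;t=np.radians(tilt);up=np.array([45-s*np.cos(th),76+s*np.sin(th)+3])
        tip=up-11*np.array([np.cos(t),np.sin(t)]);tcp=tip+11*np.array([np.sin(t),-np.cos(t)])
        P=unrail(tcp[0],-60,tcp[1]);R_=np.hypot(P[0],P[1])
        b=[ls(lambda q:np.r_[fk(a,q)-[R_,P[2]],sum(q)-(np.pi-t)],x0) for x0 in([0,2.1,.4],)][0]
        print(tilt,th,"upper corner",up.round(0),b.x.round(2),b.cost<1e-6)
E
python3 w.py 40
```

```text
[0.3975906  0.58680574 0.20406831 0.21990943] 0.006154373759871129
30 0.65 upper corner [-23. 130.] [-0.09  2.24  0.46] True
30 1.0 upper corner [ -1. 151.] [-0.07  2.18  0.5 ] True
30 1.3 upper corner [ 22. 161.] [-0.02  2.12  0.52] True
30 1.65 upper corner [ 52. 164.] [0.05 2.04 0.53] True
40 0.65 upper corner [-23. 130.] [-0.12  2.32  0.25] True
40 1.0 upper corner [ -1. 151.] [-0.1   2.26  0.29] True
40 1.3 upper corner [ 22. 161.] [-0.06  2.19  0.31] True
40 1.65 upper corner [ 52. 164.] [0.01 2.12 0.31] True
45 0.65 upper corner [-23. 130.] [-0.13  2.35  0.14] True
45 1.0 upper corner [ -1. 151.] [-0.11  2.29  0.18] True
45 1.3 upper corner [ 22. 161.] [-0.07  2.23  0.19] True
45 1.65 upper corner [ 52. 164.] [0.   2.15 0.2 ] True
t 13.25 F [ 0.21 -0.76 -0.85] rail F [ 0.16 -0.77 -0.85] low corner [-115.4   -1.    70.2] open 0.001 tilt 15.1 q [-0.06 -0.08  2.31  0.05  0.64  1.4 ]
turn [-0.00032602  0.00020801  0.0692655 ]
```

Emit:
send_rows(plan=[[[0, 0, 0], [0, 0, 0.0208]], [[0, 0, 0], [0, 0, 0.0208]], [[0, -0.05, 0.1], [0, 0, 0]], [[0, -0.1, 0.2], [0, 0, 0]], [[0, -0.05, 0.15], [0, 0, 0]], [[0, 0, 0.05], [0, 0, 0]], [[0, 0, 0], [0, 0, 0]], [[0, 0, 0], [0, 0, 0]]])

```text
time: 14.05
eef_pos: [0.4708, 0.0207, 0.0829]
tcp_rot: [0.156, 0.689, -0.677, 0.208]
contact_force: [-0.1, 0.4, 1.0]
opening: 0.003
```

```bash
python3 w.py 30 -64 -60 107; sed -i 's/-6\*np.sin(th)/+6*np.sin(th)/' fl.py; python3 fl.py | sed -n 4,12p
```

```text
t 14.05 F [-0.11  0.42  1.01] rail F [-0.08  0.43  1.01] low corner [-126.5  -60.4   87. ] open 0.003 tilt 29.8 q [-0.27 -0.27  2.48  0.38  0.46  0.93]
turn [-0.00020659  0.00016456  0.00053517]
shift after turn [-0.53487656  0.1156412  -0.00375786] before [-0.53526606  0.11383735 -0.00335355]
0.3 corner [244.8 232.2] above 205.5 below 205.0
0.4 corner [244.9 229.6] above 206.0 below 205.0
0.5 corner [245.2 227.5] above 196.0 below 204.0
0.6 corner [245.7 225.8] above 147.0 below 205.0
0.7 corner [246.4 224.5] above 97.0 below 206.0
0.8 corner [247.2 223.7] above 72.5 below 206.0
0.9 corner [248.3 223.4] above 81.5 below 206.0
1.0 corner [249.5 223.7] above 97.0 below 205.0
1.1 corner [250.9 224.4] above 169.5 below 204.5
```

Emit:
send_rows(plan=[[[-0.08, 0.015, 0], [0, 0, 0]], [[-0.1, 0.02, 0], [0, 0, 0]], [[-0.1, 0.02, 0], [0, 0, 0]], [[-0.1, 0.02, 0], [0, 0, 0]], [[-0.1, 0.02, 0], [0, 0, 0]], [[-0.05, 0.02, 0], [0, 0, 0]], [[0, 0, 0], [0, 0, 0]], [[0, 0, 0], [0, 0, 0]]])

```text
time: 14.9
eef_pos: [0.5327, 0.0251, 0.1028]
tcp_rot: [0.156, 0.689, -0.677, 0.208]
contact_force: [1.0, 0.8, 0.1]
opening: -0.0
```

```bash
python3 w.py 30 -39 -60 114;python3 fl.py | sed -n 4,12p
```

```text
t 14.9 F [0.98 0.85 0.12] rail F [1.04 0.77 0.12] low corner [-64.5 -60.6 106.9] open -0.0 tilt 29.8 q [-0.21 -0.13  2.33  0.32  0.46  1.03]
turn [-0.00023256  0.00022504  0.00048937]
shift after turn [-0.21358579  0.05458191 -0.00532368] before [-0.21375996  0.05391729 -0.00510082]
0.3 corner [244.8 232.2] above 205.5 below 205.0
0.4 corner [244.9 229.6] above 206.0 below 205.0
0.5 corner [245.2 227.5] above 196.0 below 204.0
0.6 corner [245.7 225.8] above 148.0 below 205.0
0.7 corner [246.4 224.5] above 98.5 below 206.0
0.8 corner [247.2 223.7] above 73.0 below 206.0
0.9 corner [248.3 223.4] above 71.5 below 206.0
1.0 corner [249.5 223.7] above 99.5 below 205.0
1.1 corner [250.9 224.4] above 169.0 below 205.0
```

Emit:
send_rows(plan=[[[-0.03, 0.007, 0], [0, 0, 0]], [[-0.03, 0.007, 0], [0, 0, 0]], [[-0.03, 0.007, 0], [0, 0, 0]], [[-0.03, 0.007, 0], [0, 0, 0]], [[-0.03, 0.007, 0], [0, 0, 0]], [[-0.03, 0.007, 0], [0, 0, 0]], [[-0.03, 0.007, 0], [0, 0, 0]], [[0, 0, 0], [0, 0, 0]]])

```text
time: 15.75
eef_pos: [0.5577, 0.0271, 0.1105]
tcp_rot: [0.156, 0.689, -0.676, 0.208]
contact_force: [-1.7, 1.4, -0.9]
opening: 0.003
```

```bash
python3 w.py 30 -14 -60 129;python3 fl.py | sed -n 4,12p
```

```text
t 15.75 F [-1.65  1.42 -0.9 ] rail F [-1.54  1.54 -0.9 ] low corner [-39.3 -60.5 114.5] open 0.003 tilt 29.8 q [-0.2  -0.08  2.27  0.3   0.47  1.07]
turn [-0.00019391  0.0001872   0.00043534]
shift after turn [-0.24332066  0.00102941 -0.00420104] before [-0.24332734  0.00035889 -0.00391568]
0.3 corner [244.8 232.2] above 202.0 below 202.0
0.4 corner [244.9 229.6] above 203.0 below 202.0
0.5 corner [245.2 227.5] above 197.0 below 201.0
0.6 corner [245.7 225.8] above 159.5 below 201.0
0.7 corner [246.4 224.5] above 105.5 below 203.0
0.8 corner [247.2 223.7] above 73.5 below 202.5
0.9 corner [248.3 223.4] above 87.5 below 203.0
1.0 corner [249.5 223.7] above 119.0 below 202.0
1.1 corner [250.9 224.4] above 181.0 below 201.0
```

Emit:
send_rows(plan=[[[-0.03, 0, 0], [0, 0, 0]], [[-0.03, 0, 0], [0, 0, 0]], [[-0.03, 0, 0], [0, 0, 0]], [[-0.03, 0, 0], [0, 0, 0]]])

```text
time: 16.2
eef_pos: [0.5706, 0.0277, 0.1184]
tcp_rot: [0.157, 0.689, -0.677, 0.208]
contact_force: [-4.0, -0.1, 0.8]
opening: -0.002
```

Emit:
send_rows(plan=[[[-0.03, 0, 0], [0, 0, 0]], [[-0.03, 0, 0], [0, 0, 0]], [[-0.03, 0, 0], [0, 0, 0]], [[-0.03, 0, 0], [0, 0, 0]]])

```text
time: 16.6
eef_pos: [0.583, 0.0287, 0.1255]
tcp_rot: [0.157, 0.689, -0.677, 0.208]
contact_force: [-2.5, -0.5, 0.1]
opening: -0.001
```

```bash
python3 w.py 30 11 -60 137;python3 fl.py; python3 -c "
from h import *
cv2.imwrite('pics/x1.png',read_camera('scene')['img'])"
```

```text
t 16.6 F [-2.52 -0.54  0.11] rail F [-2.55 -0.35  0.11] low corner [-13.9 -60.8 129.5] open -0.001 tilt 29.9 q [-0.18 -0.05  2.21  0.27  0.49  1.11]
turn [-0.0003325   0.00019934  0.00023276]
shift after turn [-0.21143094  0.04970252 -0.00715851] before [-0.21151226  0.04937846 -0.00699714]
0.0 corner [245.6 241.8] above 184.0 below 186.0
0.1 corner [245.2 238.3] above 184.5 below 185.0
0.2 corner [244.9 235.1] above 184.0 below 184.0
0.3 corner [244.8 232.2] above 186.0 below 184.5
0.4 corner [244.9 229.6] above 185.0 below 184.0
0.5 corner [245.2 227.5] above 179.0 below 184.0
0.6 corner [245.7 225.8] above 131.5 below 185.0
0.7 corner [246.4 224.5] above 80.0 below 185.0
0.8 corner [247.2 223.7] above 52.5 below 185.0
0.9 corner [248.3 223.4] above 48.0 below 185.0
1.0 corner [249.5 223.7] above 85.0 below 185.0
1.1 corner [250.9 224.4] above 154.5 below 185.0
1.2 corner [252.5 225.7] above 185.0 below 184.0
1.3 corner [254.2 227.6] above 185.0 below 184.0
1.4 corner [256.1 230. ] above 185.0 below 184.0
1.5 corner [258. 233.] above 184.0 below 184.0
1.6 corner [260.1 236.4] above 184.0 below 185.0
1.7 corner [262.3 240.4] above 184.5 below 184.0
```

Emit:
send_rows(plan=[[[-0.03, 0.007, 0], [0, 0, 0]], [[-0.03, 0.007, 0], [0, 0, 0]], [[-0.03, 0.007, 0], [0, 0, 0]], [[-0.03, 0.007, 0], [0, 0, 0]], [[-0.03, 0.007, 0], [0, 0, 0]], [[-0.03, 0.007, 0], [0, 0, 0]], [[-0.03, 0.007, 0], [0, 0, 0]]])

```text
time: 17.4
eef_pos: [0.6079, 0.0306, 0.1332]
tcp_rot: [0.157, 0.689, -0.677, 0.208]
contact_force: [-4.8, -0.3, 1.9]
opening: -0.001
```

```bash
python3 w.py 30 32 -60 139
```

```text
t 17.4 F [-4.77 -0.26  1.92] rail F [-4.78  0.1   1.92] low corner [ 11.  -60.8 137.3] open -0.001 tilt 29.9 q [-0.17 -0.    2.14  0.25  0.5   1.14]
turn [-0.00031808  0.0002419   0.00018549]
shift after turn [-0.1588082   0.07481215 -0.00640528] before [-0.15890495  0.07461429 -0.00631316]
```

Emit:
send_rows(plan=[[[-0.023, 0.011, 0], [0, 0, 0]], [[-0.023, 0.011, 0], [0, 0, 0]], [[-0.023, 0.011, 0], [0, 0, 0]], [[-0.023, 0.011, 0], [0, 0, 0]], [[-0.023, 0.011, 0], [0, 0, 0]], [[-0.023, 0.011, 0], [0, 0, 0]], [[0, 0, 0], [0, 0, 0]]])

```text
time: 18.1
eef_pos: [0.6257, 0.032, 0.1336]
tcp_rot: [0.156, 0.689, -0.677, 0.208]
contact_force: [-1.2, -0.5, -0.7]
opening: 0.003
```

```bash
python3 w.py 30 32 -60 139;  python3 -c "
from h import *
c=read_camera('scene')
for th in (1.3,1.4,1.5,1.57,1.65,1.7):
    print(th,[proj(c,unrail(45-109*np.cos(th)+6*np.sin(th),y,76+109*np.sin(th)+6*np.cos(th))).round(1).tolist() for y in(-306,306)])
cv2.imwrite('pics/x2.png',cv2.resize(c['img'][130:310,220:510],None,fx=2.7,fy=2.7,interpolation=cv2.INTER_CUBIC))"
```

```text
t 18.1 F [-1.16 -0.53 -0.68] rail F [-1.2  -0.44 -0.68] low corner [ 28.9 -60.7 137.6] open 0.003 tilt 29.9 q [-0.16  0.04  2.1   0.24  0.5   1.16]
turn [-0.00028514  0.00018475  0.00035847]
shift after turn [-0.02857358  0.00300864 -0.0058914 ] before [-0.0285871   0.00293373 -0.00586355]
1.3 [[254.2, 227.6], [496.3, 150.8]]
1.4 [[256.1, 230.0], [499.8, 152.1]]
1.5 [[258.0, 233.0], [503.2, 153.9]]
1.57 [[259.5, 235.3], [505.6, 155.4]]
1.65 [[261.2, 238.3], [508.3, 157.3]]
1.7 [[262.3, 240.4], [509.9, 158.7]]
```

View pics/x2.png

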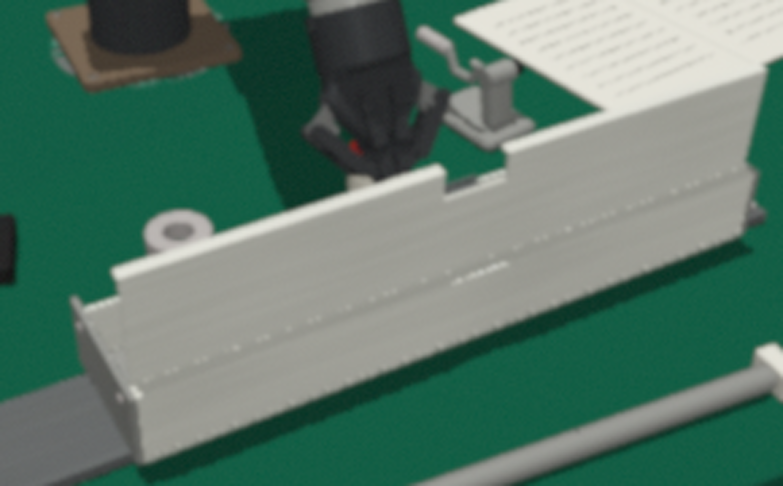

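The flap stands nearly upright, with its top corners at about (264,233.5) and (503,156). That fits about 1.57 rad. I give it a small further 2.5 mm nudge, then back away the way I came.

Emit:
send_rows(plan=[[[-0.009, 0.005, 0], [0, 0, 0]], [[-0.009, 0.005, 0], [0, 0, 0]], [[0, 0, 0], [0, 0, 0]], [[0.02, -0.01, 0], [0, 0, 0]], [[0.05, -0.02, 0], [0, 0, 0]], [[0.1, -0.04, 0], [0, 0, 0]], [[0.15, -0.06, 0], [0, 0, 0]], [[0.15, -0.08, 0], [0, 0, 0]], [[0.15, -0.1, 0], [0, 0, 0]], [[0.1, -0.15, 0], [0, 0, 0]], [[0, 0, 0], [0, 0, 0]], [[0, 0, 0], [0, 0, 0]]])

```text
time: 19.35
eef_pos: [0.5266, 0.0243, 0.1399]
tcp_rot: [0.158, 0.688, -0.677, 0.209]
contact_force: [0.4, -0.2, -0.5]
opening: 0.001
```

```bash
python3 w.py 30;  python3 -c "
from h import *
c=read_camera('scene')
a=cv2.resize(c['img'][130:310,220:510],None,fx=2.7,fy=2.7,interpolation=cv2.INTER_CUBIC)
cv2.imwrite('pics/x3.png',a)
t=read_camera('top')['img']
m=cv2.inRange(t,(0,0,150),(90,90,255));print('jar',np.argwhere(m[215:260,230:290]).mean(0)+[215,230])
t0=cv2.imread('pics/top0.png');d=cv2.absdiff(t,t0).max(2)
for n,(u,v) in dict(ring=(349,239),stand=(185,270),case=(452,275),jar=(258,241)).items(): print(n,np.median(d[v-18:v+18,u-18:u+18]))"
```

```text
t 19.35 F [ 0.41 -0.16 -0.47] rail F [ 0.4  -0.19 -0.47] low corner [-70.6 -61.  143.9] open 0.001 tilt 30.1 q [-0.22 -0.22  2.33  0.28  0.55  1.08]
turn [-0.00045816  0.00020594 -0.00016978]
jar [238.  248.9]
ring 3.0
stand 3.0
case 4.0
jar 43.0
```

View pics/x3.png

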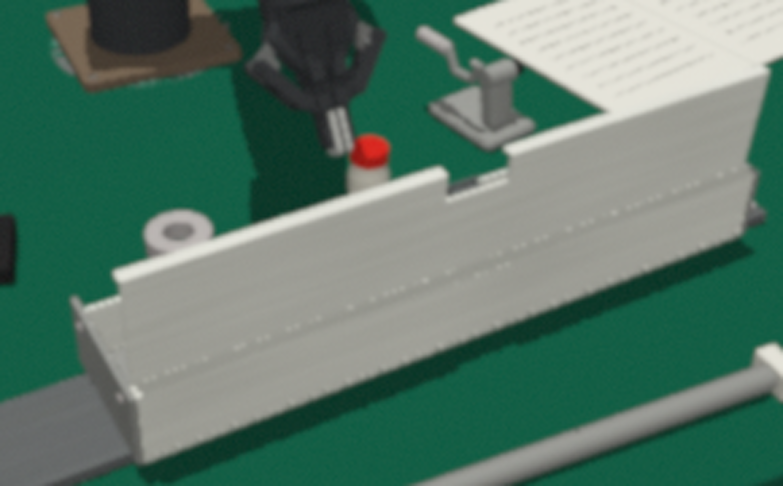

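The flap stands upright and the arm is clear. The jar cap is at about (357,186), as at the start. I check the jar by number and hand in.

```bash
python3 -c "
from h import *
for g in (cv2.imread('pics/scene0.png'),read_camera('scene')['img']):
    m=cv2.inRange(g,(0,0,130),(80,80,255))[170:215,335:380];print(np.argwhere(m).mean(0),m.astype(bool).sum())
s=get_state();print(s['time'],np.round(s['contact_force'],2))
print(sign_off())"
```

```text
[15.48951049 21.26573427] 143
[15.72932331 21.7443609 ] 133
19.5 [-0.67 -0.04 -0.23]
the job is handed in; nothing more can be done
None
```

The flap is standing upright and I've handed the job in, at about 19.5 s on the robot's clock. I slid a shut fingertip along the front edge until the force fell from about 5 N to zero at the notch. I then pressed the catch with about 9 N, the flap sprang ajar, and I drew the finger out to the front. From below, beside the notch, I pushed the flap up with about 5 N or less and backed away.

**Last checks**
- **Flap:** The last picture shows it upright with the hand clear. From its corners I put it at about 1.57 rad before a final 2.5 mm nudge, so a little past that now. The joint itself was not read.
- **Contact:** The force on the tool was within noise, under 1 N.
- **Bystanders:** The ring, stand and case are unchanged in the top view. The jar's cap moved under 0.5 px in the scene view; the arm partly hid the jar in the top view, so that check was no use.

**Disagreements**
- **Fingertip position:** The pictures and contact put the shut fingertip about 11 mm behind the reported tool point, not the stated 14 mm ahead. I worked with the measured value.
- **Joint 3:** It read 2.48 rad, its limit to two decimals, for a moment while I repositioned. The move came up short there, and I drew it back on the next move.
- **Flap angle by edge brightness:** This scan could not single out an angle, so I relied on the corner positions in the pictures.

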